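# Clip a ball bearing into the test fixture and latch its start button

## Robot

A 7-joint arm with a two-finger parallel gripper is mounted at the origin on a cart in front of the work surface, level with it; the furniture and walls round the work are solid. World frame = base frame: x ahead of the robot, y to its left, z up, the work surface at z = 0. Lengths are in m, angles in rad, forces in N, time in s.
With the tool pointing down it reaches from about 0.425 to 1.025 m from the base axis. Payload 3.6 kg.
Tool frame: the origin (TCP) lies at the centre of the arm's flange, where the gripper is bolted on; the fingertips stand 173 mm ahead of it and the grasp point (between the pads) lies 155 mm ahead of it (tip_reach is the z of the fingertips in the tool frame, in m); z points along the fingers, y is the direction in which the jaws open and shut (so a half turn about z gives the same grasp; the last joint's range is limited). The gripper opens to 85 mm and grips with 20 to 120 N. Pads are 22 mm wide; open, the fingers measure 114 mm over their backs; the gripper's body (76 mm by 85 mm) begins 54 mm behind the grasp point. The pads swing forward as they close: fully open they stand 13 mm farther back than shut.
Start: joints at [1.196, 0.591, 0.048, 1.609, -0.033, 0.943, -0.034], TCP at [0.201, -0.697, 0.405] pointing down, gripper open.
Joint ranges: [-2.69, 2.69], [-0.47, 2.24], [-1.27, 1.36], [0.19, 2.51], [-1.53, 4.68], [0.08, 2.07], [-3.09, 3.09]. Speed limits (rad/s): [2.57, 2.57, 3.14, 3.14, 3.14, 3.14, 3.14].

## Interface

Orientations are given as [roll, pitch, yaw] about the fixed x, y, z axes, in that order (R = Rz(yaw) Ry(pitch) Rx(roll)).
In Python, from rig import * gives the robot as it stands.
- The arm moves only by the shell command python3 -m pendant 'ROWS' [OPENING]. ROWS is text: rows parted by semicolons, each of 4 numbers parted by spaces: the shift along the tool's x, y, z in cm, then the turn about the tool's z in degrees. In form: x y z twist; .... A call has 1 to 12 rows; each row is the pose to reach, as a shift and turn from the pose measured when the call began, along the tool's axes at that moment; what a row does not reach only later rows make up. A row lasts 1/12 s, in which the tool goes at most 41.7 mm and 7.16 degrees, less where a joint would pass 70% of its speed; a pose out of reach is approached as far as the arm can. A call with a gripper value outside its range is refused whole. OPENING is the closure in counts, from 0 (fully open) to 255 (shut), set as the call begins (- or left out, the last holds). The fingers move at their own pace and stop on an object; the grip force is fixed at half the most. Time passes only in rows, so rows that repeat a pose let the fingers close. It gives the time, the measured TCP pose, the force and the opening at its end, in the units of the state.
- read_state(): the state, without advancing time (a new reading comes with each control period).
- grab_frame(name): name is "scene" or "top"; returns the picture (384x512x3 uint8, blue, green, red); there is no depth.
- camera_model(name): a dict with "camera_matrix" (3x3 intrinsics, pixels), "rvec" (rotation vector, rad) and "tvec" (3), from world to camera coordinates, as OpenCV has them. Camera axes: x right, y down, z forward; pixel columns grow to the right and rows downward; lengths in m; the calibration is good to about 2 mm. A picture is of the moment at which its call begins. camera_model takes no time and is no camera call.
- hand_in(): hands the job in, once; it reports no verdict.
The state is a dict: "t": time; "q": joint angles; "qvel": joint speeds; "joint_torque": joint torques, N m; "eef_pos": TCP position; "tool_rot": TCP orientation; "ft_force": force on the tool from outside, world axes, zero at the start; "torque": the same for the moment, N m; "width": opening from 0.0 (shut) to 1.0 (fully open).
Only numpy, scipy, OpenCV 4.12 (cv2) and the standard library are available. Lean on these libraries where they do the work, as an engineer would, in place of code of your own. Each camera call takes 0.05 s, during which the arm holds its last target. There are 200 camera calls.

## Task

Load the loose ball bearing into the grey test fixture: lay it flat and centred on the sloping heads of the two orange spring catches and let go of it there, then push it down from above until it is fully home and both catches have snapped over it. After that press the blue button until it clicks through and stays down. Feel for the snaps and press no harder than you must, never with more than 30 N on the fixture, and leave the tape measure where it is.

Things in the scene. Friction and masses are not known exactly. Their poses are not given: they have to be found in the camera images.
- bearing_mid (a point): Centre (half-way up) of the loose steel ball bearing, a flat ring of 54 mm outer diameter and 15 mm thickness, bore about 20 mm, 0.08 to 0.14 kg. It lies flat on the bench at the start. z is its axis; any yaw will do. Grasp it from above across its outside.
- bearing: The same bearing; origin at the centre of its underside.
- fixture: Grey test fixture, fixed to the bench: block of 130 (its x) by 230 mm (its y), deck 26 mm high, bearing nest on its +y half, black switch box on its -y half. Origin at the centre of its underside, on the bench; x points away from the robot at yaw 0, z up. Nest centre at (0, +50, 36) mm, button axis at (0, -60) mm.
- nest (a point): Centre of the top of the aluminium seat (44 mm across) on which the bearing's underside finally rests; 36 mm above the bench; axes as the fixture's. The catches stand on its +x and -x sides, each with two heads 35 degrees to either side of that axis; along +y and -y it is open for fingers up to 30 mm wide. Push near the middle, inside the heads.
- catch_far (a joint): Orange catch on the nest's +x side; outward travel, m: 0 = sprung in (at rest, and over the seated bearing) to 0.007. Its heads' lips reach in to radius 24 mm at 16 to 17 mm above the seat, then slope outward: radius 27 mm at 22 mm, 31 mm at 26 mm (top). A bearing laid on them stays with its underside about 22 mm above the seat.
- catch_near (a joint): The same for the catch on the nest's -x side, geared to the first: both move together. Pushing the bearing between the catches takes a peak of about 5 to 12 N in all, then little once its edge is past the lips; at the end the lips snap in over its top face, 15 mm above the seat, and it is on a hard stop.
- collar (a point): Centre of the top of the yellow collar (50 mm across) on the switch box, on the button's axis, 46 mm above the bench; axes as the fixture's. The round blue button, 30 mm across, stands out of it: its top is 7 to 29 mm above the collar while it is up, differing from start to start and not reported: find it by touch or sight.
- start_button (a joint): How far the blue button is pressed, m: 0 = up, 0.005 = latched fully down. Over-centre switch: resistance rises to a peak of about 8 to 11 N within the first 1 mm, falls to nothing at 2.5 mm, then the button snaps down by itself and stays there, on a hard stop.
- tape_measure: Loose tape measure, yellow and black, 70x75x35 mm, a bystander; origin at its underside.
Not all that is in view belongs to the job. What is shaped like the bearing but brown, red or yellow is not meant.

How it is judged:
By the outcome, as a careful person would: the job done as asked, in the order asked, and still so for the second after the job is handed in, with the robot touching nothing.
It also fails if it takes over 70 s, if anything falls off the work surface, if the arm or the gripper's body presses on something with over 40 N, if the wrist force passes 120 N, or if a joint passes its speed limit or range.

## Working session

There is one attempt and no reset: what is moved stays moved. The work goes in short steps, Python scripts to look and compute and a shell command to move; the robot and the scene stay as the last step left them, time stands still between calls to the robot, and variables do not carry over. Pictures are saved under pics/ and viewed, about 8 in all and at most 12, crops included, and the job is handed in when it is done.

```bash
ls; mkdir -p pics
python3 - <<'E'
from rig import *
import cv2
for n in("scene","top"):
    cv2.imwrite(f"pics/{n}0.png",grab_frame(n)); m=camera_model(n)
    R=cv2.Rodrigues(m["rvec"])[0]; print(n,m["camera_matrix"],(-R.T@m["tvec"].reshape(3)),R[2])
s=read_state();print(s)
E
```

```text
pics
scene [[495.46961152   0.         247.98041625]
 [  0.         495.46961152 183.92573276]
 [  0.           0.           1.        ]] [-0.29340186  0.70322942  0.71470801] [ 0.63038886 -0.58677237 -0.50824018]
top [[365.04478843   0.         248.48359153]
 [  0.         365.04478843 193.92196003]
 [  0.           0.           1.        ]] [ 0.45369915 -0.03381639  1.09452592] [ 0.08065272 -0.01783554 -0.99658268]
{'t': 0.1, 'q': array([ 1.19651367,  0.59203416,  0.04831104,  1.6097266 , -0.03330361,
        0.94268209, -0.03368177]), 'qvel': array([ 0.00049604, -0.00013261, -0.00070398, -0.0024218 ,  0.00099813,
       -0.00033232, -0.00170072]), 'joint_torque': array([ 4.87789788e-03, -5.49994504e+01,  1.55403838e+00, -1.98823303e+01,
        9.83756909e-03,  3.82510072e-03,  1.64532486e-05]), 'eef_pos': array([ 0.20081558, -0.69621237,  0.40363796]), 'tool_rot': array([-3.13955073e+00,  1.16210169e-04,  2.80872704e-01]), 'ft_force': array([-0.20897817,  0.2543855 , -0.51921596]), 'torque': array([ 0.00050369, -0.01320716,  0.02660372]), 'width': 0.9980094471518955}
```

View pics/scene0.png

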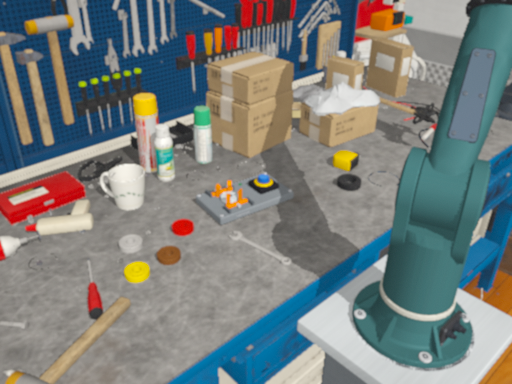

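View pics/top0.png

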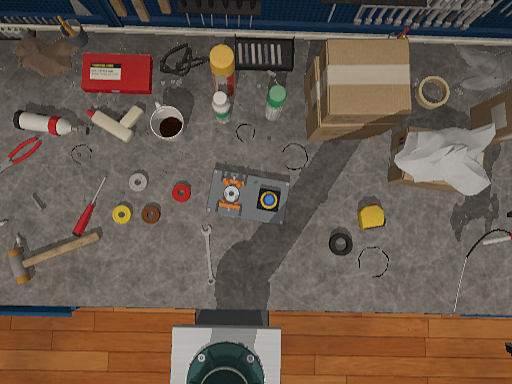

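Candidates in the top view are the grey ring (138,182), red (181,192), yellow (122,214), brown (151,214) and the larger black ring (341,243). The grey one fits a steel bearing, and I'll confirm it in an enlarged crop.

Run:
```python
import cv2,numpy as np
t=cv2.imread("pics/top0.png");s=cv2.imread("pics/scene0.png")
r=lambda im,x,y,w,h,k:cv2.resize(im[y:y+h,x:x+w],None,fx=k,fy=k,interpolation=cv2.INTER_CUBIC)
a=r(t,112,155,100,75,4);b=r(t,200,155,100,75,4)
c=r(s,100,215,100,75,4);d=r(s,190,160,100,75,4)
cv2.imwrite("pics/crop1.png",np.vstack([np.hstack([a,b]),np.hstack([c,d])]))
```

```text
(no output)
```

View pics/crop1.png

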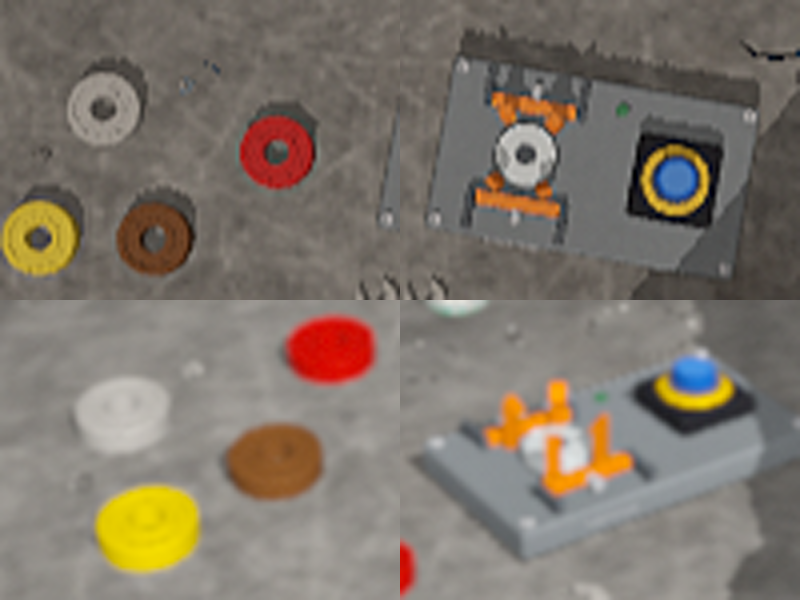

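Crop: the grey ring (crop 104,108, which is top px 138,182) is the only steel-coloured one; the others are red, yellow and brown. The fixture's nest seat is at crop (526,154), the collar and button at (675,181), and the deck screws at (462,67), (750,117), (725,269) and (434,218). Next I compute positions.

```bash
cat > h.py <<'E'
from rig import *
import cv2,numpy as np
def ray(n,uv):
    m=camera_model(n);R=cv2.Rodrigues(m["rvec"])[0];c=-R.T@m["tvec"].reshape(3)
    d=R.T@np.linalg.inv(m["camera_matrix"])@np.r_[uv,1];return c,d
def atz(n,uv,z):
    c,d=ray(n,uv);return c+d*(z-c[2])/d[2]
def crop(X,Y,x0,y0,k=4): return np.array([x0+(X+.5)/k-.5,y0+(Y+.5)/k-.5])
E
python3 - <<'E'
from h import *
np.set_printoptions(precision=4,suppress=True)
T=lambda X,Y,z:atz("top",crop(X,Y,200-100,155),z)
A=lambda X,Y,z:atz("top",crop(X,Y,112,155),z)
S=lambda X,Y,z:atz("scene",crop(X,Y-300,100,215),z)
F=lambda X,Y,z:atz("scene",crop(X-400,Y-300,190,160),z)
print("bearing top",A(103.5,108,.015),"scene",S(123,408,.015))
print("red",A(277,152,.015),"brown",A(154,238,.015))
c=np.array([T(*p,.026) for p in((462,67),(750,117),(725,269),(434,218))])
print(c,c.mean(0))
ey=(c[0]+c[3]-c[1]-c[2]);yaw=np.arctan2(-ey[0],ey[1]);print("yaw",yaw)
n=T(526,154,.036);b=T(675,181,.046);print("nest",n,"collar",b,np.linalg.norm(n-b), "yaw",np.arctan2(-(n-b)[0],(n-b)[1]))
R=np.array([[np.cos(yaw),-np.sin(yaw)],[np.sin(yaw),np.cos(yaw)]])
o=c.mean(0)[:2];print("from deck nest",o+R@[0,.05],"collar",o+R@[0,-.06])
cs=np.array([F(*p,.026) for p in((518,403-30),(700,355),(437,443),(528,524))]);print(cs)
print("scene collar ellipse ctr",F(694,390,.046))
# button height: scene px of button top centre vs collar axis, top px
c1,d1=ray("scene",crop(695-400,366-300,190,160))
ax=o+R@[0,-.06]; 
for nm,p in(("deck",ax),("top",b[:2])):
    t=((p-c1[:2])@d1[:2])/(d1[:2]@d1[:2]); print(nm,"button top z",(c1+t*d1))
E
```

```text
bearing top [0.5686 0.276  0.015 ] scene [0.5642 0.2757 0.015 ]
red [0.5395 0.1469 0.015 ] brown [0.4736 0.2343 0.015 ]
[[ 0.6041  0.047   0.026 ]
 [ 0.573  -0.1661  0.026 ]
 [ 0.4608 -0.1498  0.026 ]
 [ 0.4924  0.0638  0.026 ]] [ 0.5326 -0.0513  0.026 ]
yaw -0.14600333110743577
nest [ 0.5403 -0.0022  0.036 ] collar [ 0.5229 -0.1103  0.046 ] 0.1099368492430957 yaw -0.1595582920739329
from deck nest [ 0.5399 -0.0018] collar [ 0.5239 -0.1106]
[[ 0.6393 -0.0547  0.026 ]
 [ 0.5724 -0.1669  0.026 ]
 [ 0.604   0.044   0.026 ]
 [ 0.4915  0.0607  0.026 ]]
scene collar ellipse ctr [ 0.5158 -0.1052  0.046 ]
deck button top z [ 0.5223 -0.1121  0.0591]
top button top z [ 0.5217 -0.1115  0.0596]
```

```bash
cat >> h.py <<'E'
from scipy.spatial.transform import Rotation as Ro
def plan(*pts):
    """print tool shift cm / twist deg for world x y z yaw targets"""
    s=read_state();R=Ro.from_euler("xyz",s["tool_rot"])
    print("t%.2f"%s["t"],"pos",s["eef_pos"].round(4),"rot",s["tool_rot"].round(4),"F",s["ft_force"].round(1),"w %.3f"%s["width"],"q",s["q"].round(2))
    for x,y,z,w in pts:
        d=R.inv().apply(np.array([x,y,z])-s["eef_pos"])*100
        tw=np.degrees((s["tool_rot"][2]-w+np.pi)%(2*np.pi)-np.pi)
        print("-> %.2f %.2f %.2f %.1f"%(*d,tw))
E
python3 -c "
from h import *
plan((.5,-.25,.38,.85),(.567,.276,.33,1.42))"
```

```text
t0.10 pos [ 0.2008 -0.6962  0.4036] rot [-3.1396e+00  1.0000e-04  2.8090e-01] F [-0.2  0.3 -0.5] w 0.998 q [ 1.2   0.59  0.05  1.61 -0.03  0.94 -0.03]
-> 41.12 -34.57 2.43 -32.6
-> 62.13 -83.25 7.53 -65.3
```

```bash
python3 -m pendant '41 -34.5 2.4 -33;41 -34.5 2.4 -33;41 -34.5 2.4 -33;41 -34.5 2.4 -33;41 -34.5 2.4 -33;41 -34.5 2.4 -33;41 -34.5 2.4 -33;41 -34.5 2.4 -33;41 -34.5 2.4 -33;41 -34.5 2.4 -33;41 -34.5 2.4 -33;41 -34.5 2.4 -33'; python3 -c "
from h import *
plan((.567,.276,.28,1.42))"
```

```text
t: 1.1
eef_pos: [0.4793, -0.2797, 0.3817]
tool_rot: [-3.139, -0.001, 0.857]
ft_force: [2.0, -1.8, -0.5]
width: 1.003
t1.10 pos [ 0.4793 -0.2797  0.3817] rot [-3.1393e+00 -8.0000e-04  8.5660e-01] F [ 2.  -1.8 -0.5] w 1.003 q [ 0.57  0.41 -0.16  2.01  0.09  0.73 -0.36]
-> 47.73 -29.75 10.28 -32.3
```

```bash
python3 -m pendant '47.7 -29.7 10.3 -32;47.7 -29.7 10.3 -32;47.7 -29.7 10.3 -32;47.7 -29.7 10.3 -32;47.7 -29.7 10.3 -32;47.7 -29.7 10.3 -32;47.7 -29.7 10.3 -32;47.7 -29.7 10.3 -32;47.7 -29.7 10.3 -32;47.7 -29.7 10.3 -32;47.7 -29.7 10.3 -32;47.7 -29.7 10.3 -32'; python3 -c "
from h import *
plan((.567,.276,.172,1.42))"
```

```text
t: 2.1
eef_pos: [0.5557, 0.2063, 0.2921]
tool_rot: [-3.14, -0.001, 1.415]
ft_force: [0.7, 0.0, -0.2]
width: 0.999
t2.10 pos [0.5557 0.2063 0.2921] rot [-3.1396e+00 -1.2000e-03  1.4152e+00] F [ 0.7  0.  -0.2] w 0.999 q [-0.24  0.59 -0.27  1.98  0.26  0.6  -0.83]
-> 7.04 0.06 12.02 -0.3
```

```bash
python3 -m pendant '7 0 4 0;7 0 4 0;7 0 4 0;7 0 4 0;7 0 7 0;7 0 9 0;7 0 9 0;7 0 9 0;7 0 9 0'; python3 -c "
from h import *
cv2.imwrite('pics/a.png',np.hstack([cv2.resize(grab_frame('scene')[180:280,90:220],None,fx=3,fy=4),cv2.resize(grab_frame('top')[130:230,85:215],None,fx=3,fy=4)]))
plan((.567,.276,.172,1.42))"
```

```text
t: 2.85
eef_pos: [0.567, 0.2747, 0.2032]
tool_rot: [-3.141, -0.001, 1.414]
ft_force: [-0.3, 0.1, 0.0]
width: 1.002
t2.95 pos [0.5672 0.2753 0.2038] rot [ 3.1414e+00 -2.8000e-03  1.4141e+00] F [ 0.2  0.4 -0.1] w 1.001 q [-0.38  0.75 -0.21  1.93  0.3   0.49 -0.95]
-> 0.06 -0.03 3.18 -0.3
```

View pics/a.png

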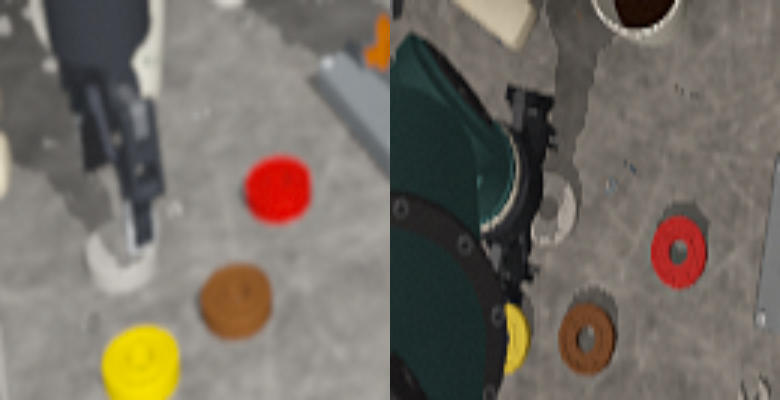

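The gripper stands over the grey ring: near finger at about (140,235) over the ring at (122,255) in the scene half, and ring at (553,208) in the top half. Next I descend and do a first centring grip.

```bash
python3 -m pendant '0 0 1.5 0;0 0 3 0;0 0 3 0;0 0 3 0'; python3 -m pendant '0 0 0 0;0 0 0 0;0 0 0 0;0 0 0 0;0 0 0 0;0 0 0 0;0 0 0 0;0 0 0 0' 255; python3 -c "
from h import *
plan((.567,.276,.172,1.42))"
```

```text
t: 3.28
eef_pos: [0.5673, 0.2752, 0.1744]
tool_rot: [3.141, -0.003, 1.414]
ft_force: [1.2, -0.4, 0.3]
width: 1.004
t: 3.95
eef_pos: [0.5679, 0.2755, 0.1761]
tool_rot: [3.14, -0.004, 1.414]
ft_force: [-1.5, -0.3, 6.8]
width: 0.586
t3.95 pos [0.5679 0.2755 0.1761] rot [ 3.1395 -0.0036  1.4137] F [-1.5 -0.3  6.8] w 0.586 q [-0.39  0.79 -0.19  1.93  0.31  0.44 -0.97]
-> 0.03 -0.10 0.41 -0.4
```

```bash
python3 -m pendant '0 0 0 0;0 0 0 0;0 0 0 0;0 0 0 0;0 0 0 0;0 0 0 0;0 0 -0.3 0' 0; python3 -m pendant '0 0 0 90;0 0 0 90;0 0 0 90;0 0 0 90;0 0 0 90;0 0 0 90;0 0 0 90;0 0 0 90;0 0 0 90;0 0 0 90;0 0 0 90;0 0 0 90' ; python3 -c "
from h import *
plan((.5679,.2755,.176,-.15))"
```

```text
t: 4.53
eef_pos: [0.5676, 0.2753, 0.1786]
tool_rot: [3.141, -0.003, 1.414]
ft_force: [-0.2, -0.4, 0.3]
width: 0.999
t: 5.53
eef_pos: [0.5675, 0.2756, 0.1787]
tool_rot: [-3.138, -0.001, -0.092]
ft_force: [-0.5, -0.1, 0.3]
width: 0.998
t5.53 pos [0.5675 0.2756 0.1787] rot [-3.1384e+00 -1.1000e-03 -9.2100e-02] F [-0.5 -0.1  0.3] w 0.998 q [-0.63  0.79  0.15  1.94 -0.27  0.43 -1.93]
-> 0.04 0.00 0.27 3.3
```

```bash
python3 -m pendant '0 0 0.2 3.3;0 0 0.2 3.3;0 0 0.2 3.3'; python3 -m pendant '0 0 0 0;0 0 0 0;0 0 0 0;0 0 0 0;0 0 0 0;0 0 0 0;0 0 0 0;0 0 0 0;0 0 0 0;0 0 0 0' 255; python3 -m pendant '0 0 -1 0;0 0 -3 0;0 0 -6 0;0 0 -10 0;0 0 -10 0;0 0 -10 0'; python3 -c "
from h import *
plan((.54,-.002,.27,-.15))
cv2.imwrite('pics/b.png',np.hstack([cv2.resize(grab_frame('scene')[150:280,60:230],None,fx=2.4,fy=3),cv2.resize(grab_frame('top')[130:230,85:215],None,fx=3,fy=3.9)]))"
```

```text
t: 5.78
eef_pos: [0.5673, 0.2759, 0.1766]
tool_rot: [-3.138, -0.001, -0.147]
ft_force: [1.1, 0.0, 0.0]
width: 1.0
t: 6.62
eef_pos: [0.5674, 0.2757, 0.1774]
tool_rot: [-3.138, -0.001, -0.147]
ft_force: [-1.0, -0.2, 5.1]
width: 0.592
t: 7.12
eef_pos: [0.5684, 0.2756, 0.2806]
tool_rot: [-3.134, -0.005, -0.147]
ft_force: [-0.0, -0.0, -0.2]
width: 0.588
t7.12 pos [0.5684 0.2756 0.2806] rot [-3.1342 -0.0054 -0.1472] F [-0.  -0.  -0.2] w 0.588 q [-0.68  0.64  0.23  1.92 -0.25  0.6  -2.  ]
-> 1.26 27.89 0.86 0.2
```

View pics/b.png

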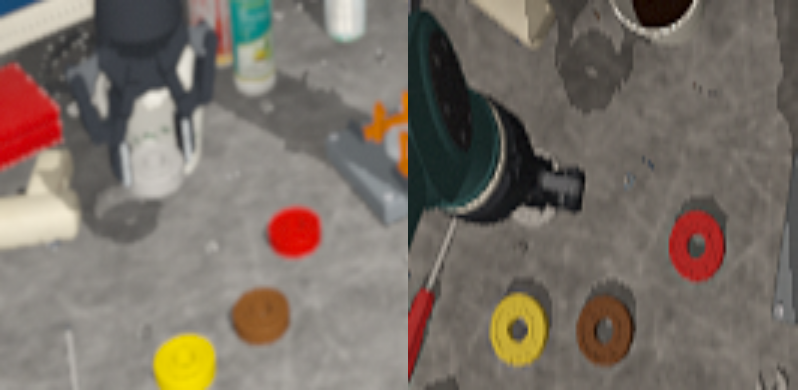

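The bearing is held between the fingers: (155,165) in the scene half, with the grey ring gone from the bench in the top half. Next I carry it to the nest.

```bash
python3 -m pendant '1.3 27.9 0.8 0;1.3 27.9 0.8 0;1.3 27.9 0.8 0;1.3 27.9 0.8 0;1.3 27.9 0.8 0;1.3 27.9 0.8 0;1.3 27.9 0.8 0;1.3 27.9 0.8 0;1.3 27.9 0.8 0;1.3 27.9 0.8 0;1.3 27.9 0.8 0'; python3 -c "
from h import *
plan((.54,-.002,.27,-.15),(.54,-.002,.2354,-.15))"
```

```text
t: 8.13
eef_pos: [0.5388, -0.0009, 0.2678]
tool_rot: [-3.137, 0.002, -0.144]
ft_force: [0.5, -0.4, -1.7]
width: 0.588
t8.13 pos [ 0.5388 -0.0009  0.2678] rot [-3.1373e+00  1.7000e-03 -1.4420e-01] F [ 0.5 -0.4 -1.7] w 0.588 q [-0.2   0.57  0.17  2.13 -0.22  0.45 -1.58]
-> 0.13 0.10 -0.22 0.3
-> 0.14 0.11 3.24 0.3
```

```bash
python3 -m pendant '0.1 0.1 1 0.3;0.1 0.1 2 0.3;0.1 0.1 2.6 0.3;0.1 0.1 2.6 0.3;0.1 0.1 2.6 0.3'; python3 -c "
from h import *
plan((.54,-.002,.2354,-.15))
cv2.imwrite('pics/c.png',np.hstack([cv2.resize(grab_frame('scene')[150:230,185:295],None,fx=4,fy=4,interpolation=2),cv2.resize(grab_frame('top')[145:225,200:290],None,fx=4,fy=4,interpolation=2)]))"
```

```text
t: 8.55
eef_pos: [0.5393, -0.0015, 0.2408]
tool_rot: [-3.138, 0.004, -0.149]
ft_force: [-0.4, -0.2, -0.6]
width: 0.586
t8.55 pos [ 0.5393 -0.0015  0.2408] rot [-3.1376  0.0036 -0.1488] F [-0.4 -0.2 -0.6] w 0.586 q [-0.19  0.62  0.15  2.14 -0.23  0.4  -1.57]
-> 0.08 0.04 0.54 0.1
```

View pics/c.png

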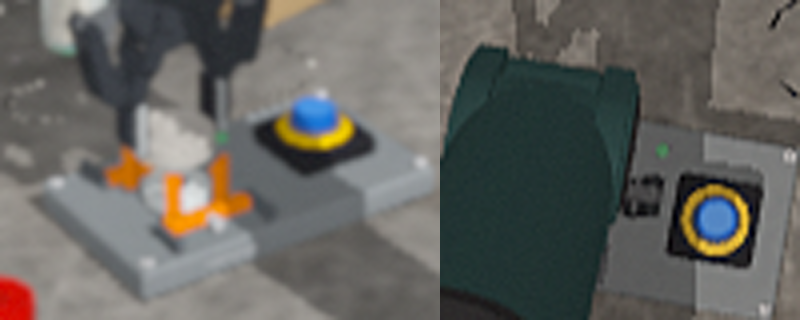

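Centred as far as I can see: the bearing at (175,140) in the scene half sits between the catch heads, with the fingers along the open y sides. The first grip also agreed with the top-camera position to within 1 mm. Next I lower it gently.

```bash
python3 -m pendant '0.05 0.05 0.2 0;0.05 0.05 0.3 0;0.05 0.05 0.4 0;0.05 0.05 0.4 0'; python3 -m pendant '0 0 0.05 0;0 0 0.1 0;0 0 0.1 0'
```

```text
t: 8.98
eef_pos: [0.5401, -0.0024, 0.2376]
tool_rot: [-3.137, 0.002, -0.15]
ft_force: [-0.1, -0.7, -0.0]
width: 0.583
t: 9.23
eef_pos: [0.5401, -0.0024, 0.2366]
tool_rot: [-3.137, 0.002, -0.149]
ft_force: [0.3, 0.2, -0.7]
width: 0.583
```

```bash
python3 -m pendant '0 0.03 0.05 0;0 0.03 0.1 0;0 0.03 0.1 0';python3 -m pendant '0 0 0.05 0;0 0 0.05 0;0 0 0.05 0'; python3 -m pendant '0 0 0.05 0;0 0 0.05 0;0 0 0.05 0'
```

```text
t: 9.48
eef_pos: [0.54, -0.0028, 0.2355]
tool_rot: [-3.137, 0.002, -0.15]
ft_force: [-0.9, -0.0, -1.4]
width: 0.589
t: 9.73
eef_pos: [0.54, -0.0027, 0.235]
tool_rot: [-3.137, 0.002, -0.15]
ft_force: [-0.6, 0.1, -1.2]
width: 0.587
t: 9.98
eef_pos: [0.5401, -0.0028, 0.2346]
tool_rot: [-3.137, 0.002, -0.15]
ft_force: [0.7, 0.8, -0.5]
width: 0.586
```

```bash
python3 -m pendant '0 0 0.05 0;0 0 0.05 0;0 0 0.05 0'; python3 -m pendant '0 0 0.05 0;0 0 0.05 0;0 0 0.05 0'; python3 -m pendant '0 0 0.05 0;0 0 0.05 0;0 0 0.05 0'
```

```text
t: 10.23
eef_pos: [0.5401, -0.0029, 0.2342]
tool_rot: [-3.137, 0.001, -0.15]
ft_force: [0.5, 0.1, 1.3]
width: 0.585
t: 10.48
eef_pos: [0.5401, -0.003, 0.2338]
tool_rot: [-3.137, 0.001, -0.15]
ft_force: [-0.3, -0.6, 2.3]
width: 0.587
t: 10.73
eef_pos: [0.5401, -0.0031, 0.2334]
tool_rot: [-3.138, 0.001, -0.15]
ft_force: [-0.1, -0.0, 3.1]
width: 0.584
```

```bash
python3 -m pendant '0 0 -0.05 0;0 0 -0.05 0'; python3 -m pendant '0 0 0 0;0 0 0 0;0 0 0 0;0 0 0 0;0 0 0 0;0 0 0 0;0 0 0 0' 0;  python3 -m pendant '0 0 -1 0;0 0 -3 0;0 0 -6 0;0 0 -7 0;0 0 -7 0;0 0 -7 0' 0;python3 -c "
from h import *
plan((.54,-.002,.2354,-.15))
cv2.imwrite('pics/d.png',np.hstack([cv2.resize(grab_frame('scene')[150:230,185:295],None,fx=4,fy=4,interpolation=2),cv2.resize(grab_frame('top')[145:225,200:290],None,fx=4,fy=4,interpolation=2)]))"
```

```text
t: 10.9
eef_pos: [0.54, -0.0032, 0.2337]
tool_rot: [-3.138, 0.001, -0.15]
ft_force: [-0.2, -0.5, 0.1]
width: 0.583
t: 11.48
eef_pos: [0.54, -0.0032, 0.2337]
tool_rot: [-3.138, 0.001, -0.15]
ft_force: [0.4, -1.0, 0.5]
width: 0.999
t: 11.98
eef_pos: [0.5401, -0.0034, 0.3044]
tool_rot: [-3.137, -0.0, -0.15]
ft_force: [-0.3, -0.6, 0.1]
width: 1.0
t11.98 pos [ 0.5401 -0.0034  0.3044] rot [-3.1372e+00 -1.0000e-04 -1.4990e-01] F [-0.3 -0.6  0.1] w 1.000 q [-0.22  0.51  0.2   2.11 -0.2   0.53 -1.6 ]
-> -0.03 -0.10 6.90 0.0
```

View pics/d.png

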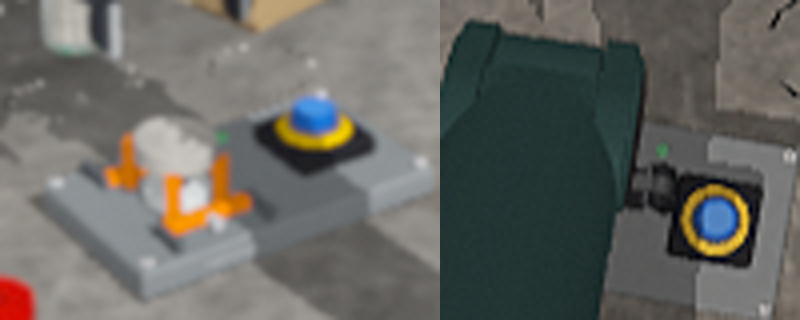

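The bearing lies level on the heads at (172,150), released. I'll push with the fingers partly closed, so both tips bear on the ring on either side of the bore along y.

```bash
python3 -m pendant '0 -0.1 3 0;0 -0.1 4.5 0;0 -0.1 5 0;0 -0.1 5 0;0 -0.1 5 0;0 -0.1 5 0;0 -0.1 5 0;0 -0.1 5 0' 185;  python3 -m pendant '0 0 0.2 0;0 0 0.4 0;0 0 0.4 0;0 0 0.4 0';python3 -m pendant '0 0 0.15 0;0 0 0.3 0;0 0 0.3 0'
```

```text
t: 12.75
eef_pos: [0.5399, -0.0021, 0.2538]
tool_rot: [-3.138, 0.002, -0.15]
ft_force: [0.5, 0.4, 0.1]
width: 0.274
t: 13.08
eef_pos: [0.5398, -0.0021, 0.2497]
tool_rot: [-3.138, 0.002, -0.15]
ft_force: [0.8, 0.3, 1.0]
width: 0.277
t: 13.33
eef_pos: [0.5397, -0.0021, 0.2464]
tool_rot: [-3.138, 0.002, -0.15]
ft_force: [0.4, 0.5, 0.7]
width: 0.273
```

```bash
for i in 1 ; do python3 -m pendant '0 0 0.1 0;0 0 0.15 0;0 0 0.15 0'; done; python3 -m pendant '0 0 0.1 0;0 0 0.15 0;0 0 0.15 0'; python3 -m pendant '0 0 0.1 0;0 0 0.1 0;0 0 0.1 0';python3 -m pendant '0 0 0.1 0;0 0 0.1 0;0 0 0.1 0'
```

```text
t: 13.58
eef_pos: [0.5398, -0.002, 0.2449]
tool_rot: [-3.138, 0.002, -0.15]
ft_force: [-0.0, 0.3, 0.9]
width: 0.274
t: 13.83
eef_pos: [0.5398, -0.002, 0.2437]
tool_rot: [-3.137, 0.002, -0.15]
ft_force: [-0.4, 0.6, 4.2]
width: 0.273
t: 14.08
eef_pos: [0.5398, -0.0021, 0.243]
tool_rot: [-3.137, 0.002, -0.15]
ft_force: [-0.5, 0.8, 5.7]
width: 0.274
t: 14.33
eef_pos: [0.5397, -0.0022, 0.2419]
tool_rot: [-3.137, 0.002, -0.15]
ft_force: [-0.2, 0.5, 1.5]
width: 0.272
```

```bash
python3 -m pendant '0 0 0.1 0;0 0 0.2 0;0 0 0.2 0'; python3 -m pendant '0 0 0.1 0;0 0 0.2 0;0 0 0.2 0'; python3 -m pendant '0 0 0.1 0;0 0 0.2 0;0 0 0.2 0';python3 -m pendant '0 0 0.1 0;0 0 0.2 0;0 0 0.2 0'; python3 -m pendant '0 0 0.1 0;0 0 0.2 0;0 0 0.2 0'
```

```text
t: 14.58
eef_pos: [0.5391, -0.0022, 0.2396]
tool_rot: [-3.138, 0.004, -0.15]
ft_force: [-1.6, -0.9, 2.4]
width: 0.273
t: 14.83
eef_pos: [0.5387, -0.0021, 0.2376]
tool_rot: [-3.138, 0.005, -0.15]
ft_force: [-3.0, 0.4, 5.5]
width: 0.273
t: 15.08
eef_pos: [0.5391, -0.0022, 0.2367]
tool_rot: [-3.137, 0.004, -0.15]
ft_force: [-2.9, 0.5, 13.6]
width: 0.272
t: 15.33
eef_pos: [0.5394, -0.0024, 0.2362]
tool_rot: [-3.136, 0.003, -0.15]
ft_force: [-4.1, 0.4, 17.5]
width: 0.273
t: 15.58
eef_pos: [0.5396, -0.0025, 0.2358]
tool_rot: [-3.136, 0.002, -0.151]
ft_force: [-4.3, -0.2, 17.1]
width: 0.28
```

Stuck at 17 N with a side force, which is more than the normal peak. I back off and look.

```bash
python3 -m pendant '0 0 -0.5 0;0 0 -2 0;0 0 -5 0;0 0 -7 0;0 0 -8 0;0 0 -8 0;0 0 -8 0'; python3 -c "
from h import *
cv2.imwrite('pics/e.png',cv2.resize(grab_frame('scene')[165:225,190:270],None,fx=10,fy=10,interpolation=2))"
```

```text
t: 16.17
eef_pos: [0.5398, -0.0029, 0.3157]
tool_rot: [-3.136, 0.001, -0.15]
ft_force: [-0.3, -0.1, -0.9]
width: 0.271
```

View pics/e.png

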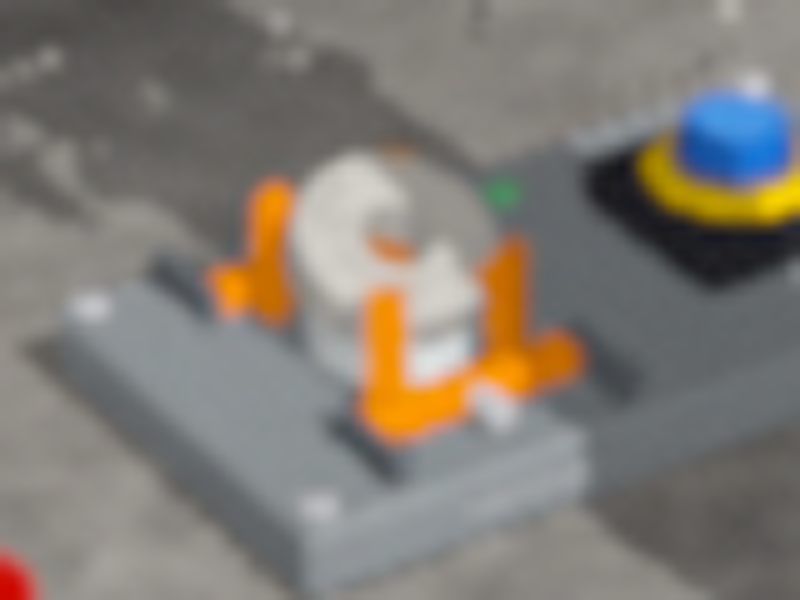

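The bearing is tilted: its near (-x) side has dropped inside the near heads at (385,330) while the far side is still up at (380,160). I'll regrip it, set it flat on the bench, recentre it and lay it again, about 1 mm further toward -x.

```bash
python3 -m pendant '-0.1 0 0 0;-0.1 0 0 0;-0.1 0 3 0;-0.1 0 6 0;-0.1 0 8.5 0;-0.1 0 9.3 0;-0.1 0 9.3 0;-0.1 0 9.3 0' 0; python3 -m pendant '0 0 0 0;0 0 0 0;0 0 0 0;0 0 0 0;0 0 0 0;0 0 0 0;0 0 0 0;0 0 0 0;0 0 0 0' 255
```

```text
t: 16.88
eef_pos: [0.5382, -0.0023, 0.2217]
tool_rot: [-3.136, 0.004, -0.151]
ft_force: [-0.0, -0.5, 1.0]
width: 0.997
t: 17.63
eef_pos: [0.5389, -0.0031, 0.2234]
tool_rot: [-3.136, 0.001, -0.152]
ft_force: [-0.2, -1.2, 5.2]
width: 0.584
```

```bash
python3 -m pendant '0 0 -0.3 0;0 0 -0.6 0;0 0 -1 0'; python3 -m pendant '0 0 -1 0;0 0 -3 0;0 0 -4.5 0;0 0 -4.5 0'; python3 -c "
from h import *
cv2.imwrite('pics/f.png',cv2.resize(grab_frame('scene')[150:220,190:270],None,fx=8,fy=8,interpolation=2))
plan((.63,.15,.27,-.15))"
```

```text
t: 17.88
eef_pos: [0.5394, -0.0032, 0.234]
tool_rot: [-3.136, -0.0, -0.152]
ft_force: [0.4, -0.2, -0.3]
width: 0.579
t: 18.22
eef_pos: [0.54, -0.0033, 0.2823]
tool_rot: [-3.135, -0.005, -0.152]
ft_force: [0.8, -0.2, -0.3]
width: 0.584
t18.27 pos [ 0.5396 -0.0032  0.281 ] rot [-3.1353 -0.0032 -0.1514] F [-0.7 -0.5 -0.7] w 0.579 q [-0.21  0.55  0.18  2.12 -0.22  0.48 -1.58]
-> 6.62 -16.50 1.23 -0.1
```

View pics/f.png

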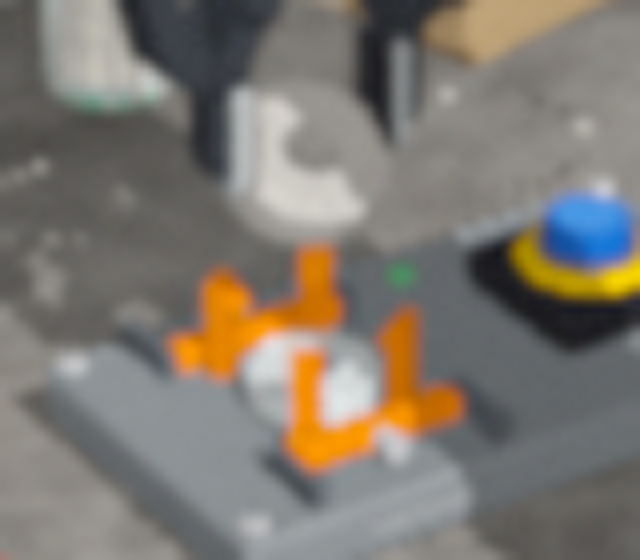

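The bearing is held but tilted about the jaw axis: face toward the camera at (310,165), low side near. I set it down on free bench at (0.63, 0.15).

```bash
python3 -m pendant '6.6 -16.5 1 0;6.6 -16.5 1 0;6.6 -16.5 1 0;6.6 -16.5 1 0;6.6 -16.5 1 0;6.6 -16.5 3 0;6.6 -16.5 6 0;6.6 -16.5 8 0;6.6 -16.5 8 0'; python3 -m pendant '0 0 0.5 0;0 0 0.5 0;0 0 0.5 0';python3 -m pendant '0 0 0.4 0;0 0 0.4 0;0 0 0.4 0';python3 -m pendant '0 0 0.4 0;0 0 0.4 0;0 0 0.4 0'
```

```text
t: 19.02
eef_pos: [0.6272, 0.1503, 0.1975]
tool_rot: [-3.139, 0.007, -0.151]
ft_force: [-1.1, -0.4, -0.4]
width: 0.58
t: 19.27
eef_pos: [0.6271, 0.1502, 0.1929]
tool_rot: [-3.139, 0.007, -0.151]
ft_force: [-0.6, -0.3, -0.6]
width: 0.582
t: 19.52
eef_pos: [0.6281, 0.1503, 0.1902]
tool_rot: [-3.138, 0.004, -0.151]
ft_force: [1.3, -0.1, 2.1]
width: 0.581
t: 19.77
eef_pos: [0.6295, 0.1498, 0.188]
tool_rot: [-3.137, -0.0, -0.152]
ft_force: [1.0, -1.0, 6.6]
width: 0.584
```

```bash
python3 -m pendant '0 0 0.3 0;0 0 0.3 0;0 0 0.3 0';python3 -m pendant '0 0 0.3 0;0 0 0.3 0;0 0 0.3 0';python3 -m pendant '0 0 0.3 0;0 0 0.3 0;0 0 0.3 0'
```

```text
t: 20.02
eef_pos: [0.6303, 0.1496, 0.1868]
tool_rot: [-3.136, -0.002, -0.152]
ft_force: [-0.6, -1.1, 8.9]
width: 0.578
t: 20.27
eef_pos: [0.6309, 0.1493, 0.1856]
tool_rot: [-3.135, -0.004, -0.152]
ft_force: [-0.8, -1.1, 9.4]
width: 0.581
t: 20.52
eef_pos: [0.6315, 0.1491, 0.1847]
tool_rot: [-3.134, -0.005, -0.153]
ft_force: [-1.8, -0.7, 11.1]
width: 0.582
```

```bash
python3 -m pendant '0 0 0.4 0;0 0 0.4 0;0 0 0.4 0';python3 -m pendant '0 0 0.4 0;0 0 0.4 0;0 0 0.4 0';python3 -m pendant '0 0 0.4 0;0 0 0.4 0;0 0 0.4 0';python3 -m pendant '0 0 0.3 0;0 0 0.3 0;0 0 0.3 0'
```

```text
t: 20.77
eef_pos: [0.6325, 0.1488, 0.1828]
tool_rot: [-3.133, -0.007, -0.153]
ft_force: [-1.0, -1.3, 10.2]
width: 0.584
t: 21.02
eef_pos: [0.6333, 0.1486, 0.181]
tool_rot: [-3.133, -0.009, -0.153]
ft_force: [-1.9, -0.4, 11.3]
width: 0.584
t: 21.27
eef_pos: [0.6341, 0.1484, 0.1792]
tool_rot: [-3.132, -0.01, -0.154]
ft_force: [-1.7, -0.3, 11.1]
width: 0.584
t: 21.52
eef_pos: [0.6345, 0.1483, 0.1784]
tool_rot: [-3.131, -0.011, -0.154]
ft_force: [-1.7, -0.1, 12.1]
width: 0.585
```

```bash
python3 -m pendant '0 0 0 0;0 0 0 0;0 0 0 0;0 0 0 0;0 0 0 0;0 0 0 0;0 0 -0.3 0;0 0 -0.3 0' 0; python3 -m pendant '0 0 0 -90;0 0 0 -90;0 0 0 -90;0 0 0 -90;0 0 0 -90;0 0 0 -90;0 0 0 -90;0 0 0 -90;0 0 0 -90;0 0 0 -90;0 0 0 -90;0 0 0 -90' ; python3 -c "
from h import *
plan((.634,.1485,.1765,1.42))
cv2.imwrite('pics/g.png',np.hstack([cv2.resize(grab_frame('scene')[140:240,120:250],None,fx=3,fy=4,interpolation=2),cv2.resize(grab_frame('top')[120:220,140:270],None,fx=3,fy=4,interpolation=2)]))"
```

```text
t: 22.18
eef_pos: [0.6346, 0.1483, 0.1816]
tool_rot: [-3.131, -0.011, -0.154]
ft_force: [0.4, -0.7, -0.4]
width: 0.997
t: 23.18
eef_pos: [0.6341, 0.1448, 0.1814]
tool_rot: [3.134, -0.005, 1.346]
ft_force: [-3.6, -16.5, 7.2]
width: 1.0
t23.18 pos [0.6341 0.1448 0.1814] rot [ 3.134  -0.0048  1.346 ] F [ -3.6 -16.5   7.2] w 1.000 q [-0.17  0.8  -0.19  1.89  0.3   0.47 -0.79]
-> 0.35 -0.10 0.49 -4.2
```

View pics/g.png

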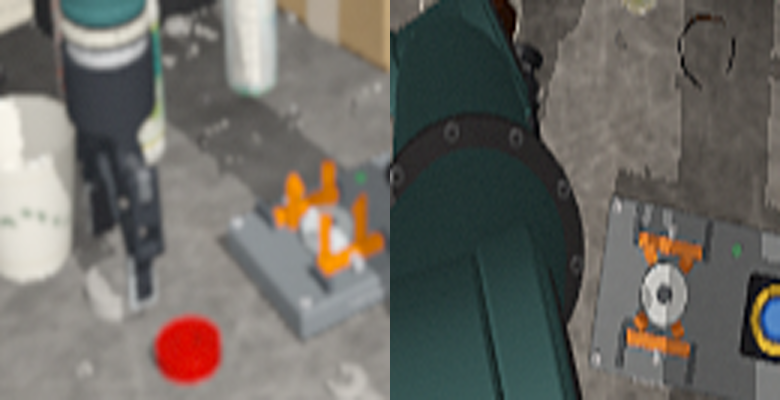

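The ring is flat on the bench at (107,290), but the force reads -16 N in y: the gripper body is pressing on the mug at (40,190). I undo the twist and will recentre at the proven clear pickup spot instead.

```bash
python3 -m pendant '0.35 0 0 20;0.35 0 0 40;0.35 0 0 86;0.35 0 0 86;0.35 0 0 86;0.35 0 0 86;0.35 0 0 86;0.35 0 0 86;0.35 0 0 86;0.35 0 0 86;0.35 0 0 86;0.35 0 0 86' ; python3 -c "
from h import *
plan((.634,.1485,.1765,-.15))
print(atz('top',(167,121),.09),atz('top',(276,95),.1))"
```

```text
t: 24.28
eef_pos: [0.6354, 0.1485, 0.1814]
tool_rot: [-3.134, -0.01, -0.16]
ft_force: [-0.3, 0.4, -0.2]
width: 1.0
t24.28 pos [0.6354 0.1485 0.1814] rot [-3.1345 -0.0099 -0.1599] F [-0.3  0.4 -0.2] w 1.000 q [-0.41  0.8   0.16  1.9  -0.28  0.45 -1.78]
-> -0.14 0.03 0.49 -0.6
[0.73308745 0.18104989 0.09      ] [ 0.81396921 -0.12148469  0.1       ]
```

```bash
python3 -m pendant '0 0 0.5 0;0 0 0.5 0;0 0 0.5 0'; python3 -m pendant '0 0 0 0;0 0 0 0;0 0 0 0;0 0 0 0;0 0 0 0;0 0 0 0;0 0 0 0;0 0 0 0;0 0 0 0' 255; python3 -m pendant '0 0 -2 0;0 0 -3 0;0 0 -3 0;0 0 -3 0'; python3 -c "
from h import *
plan((.568,.2755,.2065,-.15),(.568,.2755,.1775,-.15))"
```

```text
t: 24.53
eef_pos: [0.6352, 0.149, 0.1759]
tool_rot: [-3.135, -0.009, -0.157]
ft_force: [-0.2, -0.2, -0.1]
width: 0.999
t: 25.28
eef_pos: [0.6353, 0.1488, 0.1767]
tool_rot: [-3.134, -0.01, -0.157]
ft_force: [-0.5, -0.4, 5.3]
width: 0.59
t: 25.62
eef_pos: [0.6354, 0.1487, 0.2072]
tool_rot: [-3.133, -0.011, -0.157]
ft_force: [0.2, -0.2, -1.6]
width: 0.589
t25.62 pos [0.6354 0.1487 0.2072] rot [-3.1334 -0.0111 -0.1568] F [ 0.2 -0.2 -1.6] w 0.589 q [-0.42  0.76  0.18  1.89 -0.27  0.49 -1.78]
-> -8.63 -11.47 0.07 -0.4
-> -8.66 -11.45 2.97 -0.4
```

```bash
python3 -m pendant '-8.6 -11.5 0 0;-8.6 -11.5 0 0;-8.6 -11.5 0 0;-8.6 -11.5 0 0;-8.6 -11.5 0 0;-8.6 -11.5 2 0;-8.6 -11.5 2.6 0;-8.6 -11.5 2.9 0;-8.6 -11.5 2.9 0;-8.6 -11.5 2.9 0'; python3 -m pendant '0 0 0 0;0 0 0 0;0 0 0 0;0 0 0 0;0 0 0 0;0 0 0 0;0 0 -0.2 0;0 0 -0.2 0' 0;  python3 -m pendant '0 0 0 -90;0 0 0 -90;0 0 0 -90;0 0 0 -90;0 0 0 -90;0 0 0 -90;0 0 0 -90;0 0 0 -90;0 0 0 -90;0 0 0 -90;0 0 0 -90;0 0 0 -90'; python3 -c "
from h import *
plan((.568,.2755,.1765,1.42))"
```

```text
t: 26.45
eef_pos: [0.5692, 0.2748, 0.178]
tool_rot: [-3.134, -0.011, -0.158]
ft_force: [-0.7, 0.8, -1.6]
width: 0.591
t: 27.12
eef_pos: [0.5692, 0.2749, 0.1803]
tool_rot: [-3.134, -0.012, -0.158]
ft_force: [-0.0, -0.5, 0.5]
width: 1.0
t: 28.12
eef_pos: [0.5693, 0.2747, 0.1804]
tool_rot: [3.13, -0.008, 1.348]
ft_force: [0.2, -0.3, 0.1]
width: 1.002
t28.12 pos [0.5693 0.2747 0.1804] rot [ 3.1302 -0.0082  1.3478] F [ 0.2 -0.3  0.1] w 1.002 q [-0.41  0.78 -0.16  1.94  0.27  0.43 -0.99]
-> 0.04 -0.15 0.38 -4.1
```

```bash
python3 -m pendant '0 0 0.35 0;0 0 0.35 0;0 0 0.35 0'; python3 -m pendant '0 0 0 0;0 0 0 0;0 0 0 0;0 0 0 0;0 0 0 0;0 0 0 0;0 0 0 0;0 0 0 0' 255; python3 -m pendant '0 0 0 0;0 0 0 0;0 0 0 0;0 0 0 0;0 0 0 0;0 0 0 0;0 0 -0.2 0' 0;  python3 -m pendant '0 0 0 88;0 0 0 88;0 0 0 88;0 0 0 88;0 0 0 88;0 0 0 88;0 0 0 88;0 0 0 88;0 0 0 88;0 0 0 88;0 0 0 88;0 0 0 88'; python3 -c "
from h import *
plan((.568,.2755,.1765,-.15))"
```

```text
t: 28.37
eef_pos: [0.5693, 0.2746, 0.1766]
tool_rot: [3.131, -0.008, 1.345]
ft_force: [0.3, 0.1, -0.3]
width: 0.999
t: 29.03
eef_pos: [0.5693, 0.2747, 0.1773]
tool_rot: [3.13, -0.008, 1.345]
ft_force: [-1.1, 0.4, 5.8]
width: 0.584
t: 29.62
eef_pos: [0.5692, 0.2746, 0.1789]
tool_rot: [3.131, -0.007, 1.345]
ft_force: [-0.7, 0.6, 0.1]
width: 1.005
t: 30.62
eef_pos: [0.5691, 0.2748, 0.1791]
tool_rot: [-3.135, -0.011, -0.162]
ft_force: [-0.5, -1.1, 0.0]
width: 1.0
t30.62 pos [0.5691 0.2748 0.1791] rot [-3.1345 -0.0113 -0.1615] F [-0.5 -1.1  0. ] w 1.000 q [-0.65  0.79  0.18  1.95 -0.32  0.42 -1.96]
-> -0.12 -0.05 0.26 -0.7
```

```bash
python3 -m pendant '0 0 0.25 0;0 0 0.25 0;0 0 0.25 0'; python3 -m pendant '0 0 0 0;0 0 0 0;0 0 0 0;0 0 0 0;0 0 0 0;0 0 0 0;0 0 0 0;0 0 0 0;0 0 0 0;0 0 0 0' 255; python3 -m pendant '0 0 -3 0;0 0 -6 0;0 0 -9 0;0 0 -9 0;0 0 -9 0;0 0 -9 0'; python3 -c "
from h import *
plan((.5372,-.003,.265,-.15))"
```

```text
t: 30.87
eef_pos: [0.569, 0.2749, 0.1764]
tool_rot: [-3.135, -0.011, -0.159]
ft_force: [0.2, -0.2, -0.4]
width: 1.0
t: 31.7
eef_pos: [0.5691, 0.2749, 0.1771]
tool_rot: [-3.134, -0.011, -0.158]
ft_force: [-0.9, -0.1, 5.6]
width: 0.591
t: 32.2
eef_pos: [0.5675, 0.2742, 0.2666]
tool_rot: [-3.135, -0.01, -0.158]
ft_force: [0.5, 0.9, -1.8]
width: 0.59
t32.20 pos [0.5675 0.2742 0.2666] rot [-3.1346 -0.0099 -0.158 ] F [ 0.5  0.9 -1.8] w 0.590 q [-0.69  0.66  0.25  1.93 -0.28  0.57 -1.99]
-> 1.37 27.86 -0.02 -0.5
```

```bash
python3 -m pendant '1.4 27.8 0 -0.5;1.4 27.8 0 -0.5;1.4 27.8 0 -0.5;1.4 27.8 0 -0.5;1.4 27.8 0 -0.5;1.4 27.8 0 -0.5;1.4 27.8 0 -0.5;1.4 27.8 0 -0.5;1.4 27.8 0 -0.5;1.4 27.8 0 -0.5;1.4 27.8 0 -0.5'; python3 -c "
from h import *
plan((.5372,-.003,.24,-.15))"
```

```text
t: 33.12
eef_pos: [0.5376, -0.0008, 0.264]
tool_rot: [-3.134, -0.008, -0.147]
ft_force: [0.7, 0.5, -1.1]
width: 0.586
t33.12 pos [ 0.5376 -0.0008  0.264 ] rot [-3.134  -0.0084 -0.1465] F [ 0.7  0.5 -1.1] w 0.586 q [-0.21  0.58  0.17  2.14 -0.24  0.43 -1.57]
-> -0.03 0.24 2.40 0.2
```

```bash
python3 -m pendant '0 0.2 1 0;0 0.2 2 0;0 0.2 2.6 0;0 0.2 2.75 0;0 0.2 2.75 0;0 0.2 2.75 0'; python3 -m pendant '0 0 0.1 0;0 0 0.1 0;0 0 0.1 0';  python3 -m pendant '0 0 0.05 0;0 0 0.05 0;0 0 0.05 0'; python3 -c "
from h import *
plan((.5372,-.003,.2345,-.15))"
```

```text
t: 33.62
eef_pos: [0.5374, -0.0024, 0.2362]
tool_rot: [-3.134, -0.007, -0.146]
ft_force: [-0.6, 0.5, -0.3]
width: 0.59
t: 33.87
eef_pos: [0.5375, -0.0025, 0.2354]
tool_rot: [-3.134, -0.008, -0.146]
ft_force: [-0.8, 0.1, 0.6]
width: 0.588
t: 34.12
eef_pos: [0.5376, -0.0026, 0.2351]
tool_rot: [-3.134, -0.008, -0.146]
ft_force: [1.2, -0.2, 1.2]
width: 0.588
t34.12 pos [ 0.5376 -0.0026  0.2351] rot [-3.134  -0.0083 -0.1465] F [ 1.2 -0.2  1.2] w 0.588 q [-0.18  0.63  0.14  2.15 -0.25  0.37 -1.55]
-> -0.03 0.05 0.06 0.2
```

```bash
python3 -m pendant '0 0.03 0.06 0;0 0.03 0.06 0;0 0.03 0.06 0' | sed -n '2,4p'; for k in 1 2 3 4 5 6; do python3 -c "
from h import *
s=read_state();print(s['ft_force'].round(2),s['torque'].round(3))";  python3 -m pendant '0 0 0 0' >/dev/null; done; python3 -c "
from h import *
plan()"
```

```text
eef_pos: [0.5378, -0.0029, 0.2346]
tool_rot: [-3.134, -0.009, -0.147]
ft_force: [1.0, -0.4, 0.3]
[ 1.04 -0.39  0.27] [-0.024 -0.088  0.028]
[ 0.59 -0.02  0.04] [0.004 0.002 0.026]
[0.64 0.88 1.58] [-0.014 -0.115 -0.01 ]
[ 0.2  -0.53  1.83] [-0.021 -0.098 -0.005]
[ 0.72 -0.69  1.13] [-0.06  -0.129 -0.028]
[ 0.22 -1.02  0.98] [-0.055 -0.074  0.012]
t34.87 pos [ 0.5378 -0.0029  0.2346] rot [-3.134  -0.009  -0.1466] F [-0.3 -0.7  0.5] w 0.586 q [-0.18  0.63  0.14  2.15 -0.25  0.37 -1.55]
```

```bash
python3 -m pendant '0 0 0 0;0 0 0 0;0 0 0 0;0 0 0 0;0 0 0 0;0 0 0 0;0 0 0 0' 0;  python3 -m pendant '0 0 -1 0;0 0 -2.5 0;0 0 -4 0;0 0 -4 0;0 0 -4 0;0 0 -4 0' 185;python3 -c "
from h import *
plan((.538,-.003,.248,-.15))
im=grab_frame('scene');cv2.imwrite('pics/h_raw.png',im)
cv2.imwrite('pics/h.png',np.hstack([cv2.resize(i[165:225,195:265],None,fx=5.5,fy=5.5,interpolation=2) for i in (im,)]+[cv2.resize(grab_frame('top')[155:215,200:270],None,fx=5.5,fy=5.5,interpolation=2)]))"
```

```text
t: 35.45
eef_pos: [0.5378, -0.0029, 0.2345]
tool_rot: [-3.134, -0.009, -0.147]
ft_force: [0.7, -0.3, 0.2]
width: 1.002
t: 35.95
eef_pos: [0.5372, -0.0031, 0.2746]
tool_rot: [-3.134, -0.009, -0.146]
ft_force: [-0.2, -0.3, 0.5]
width: 0.275
t35.95 pos [ 0.5372 -0.0031  0.2746] rot [-3.1339 -0.0089 -0.1464] F [-0.2 -0.3  0.5] w 0.275 q [-0.21  0.56  0.18  2.13 -0.23  0.46 -1.57]
-> 0.05 0.00 2.66 0.2
```

View pics/h.png

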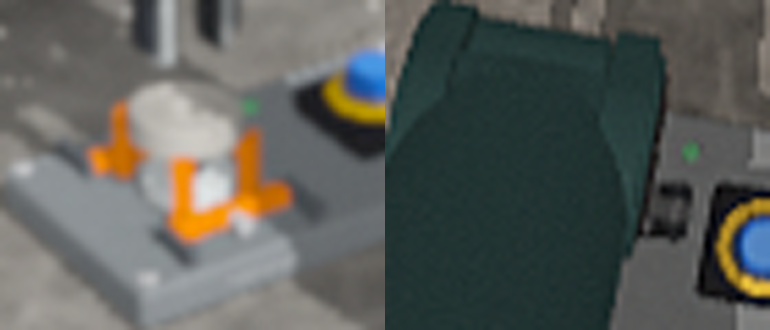

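The bearing is level on the heads again at (185,120), released. I push gently and watch the side force.

```bash
python3 -m pendant '0.05 0 1 0;0.05 0 2 0;0.05 0 2.7 0;0.05 0 2.8 0;0.05 0 2.8 0;0.05 0 2.8 0' 185; python3 -m pendant '0 0 0.1 0;0 0 0.2 0;0 0 0.2 0'; python3 -m pendant '0 0 0.1 0;0 0 0.15 0;0 0 0.15 0'
```

```text
t: 36.55
eef_pos: [0.5377, -0.0031, 0.2455]
tool_rot: [-3.134, -0.007, -0.147]
ft_force: [0.4, -0.2, -1.0]
width: 0.276
t: 36.8
eef_pos: [0.5378, -0.0032, 0.2437]
tool_rot: [-3.134, -0.007, -0.147]
ft_force: [-0.6, 0.5, 0.4]
width: 0.272
t: 37.05
eef_pos: [0.5378, -0.0032, 0.2426]
tool_rot: [-3.134, -0.007, -0.147]
ft_force: [-0.8, -0.2, 4.2]
width: 0.275
```

```bash
python3 -m pendant '0 0 0.1 0;0 0 0.1 0;0 0 0.1 0'; python3 -m pendant '0 0 0.1 0;0 0 0.1 0;0 0 0.1 0'
```

```text
t: 37.3
eef_pos: [0.5379, -0.0032, 0.242]
tool_rot: [-3.134, -0.008, -0.147]
ft_force: [-1.3, -0.4, 5.8]
width: 0.274
t: 37.55
eef_pos: [0.5378, -0.0033, 0.2415]
tool_rot: [-3.134, -0.008, -0.147]
ft_force: [-1.2, 0.4, 7.1]
width: 0.276
```

```bash
python3 -m pendant '-0.05 0 0.05 0;-0.05 0 0.1 0;-0.05 0 0.1 0'; python3 -m pendant '-0.03 0 0.05 0;-0.03 0 0.1 0;-0.03 0 0.1 0'
```

```text
t: 37.8
eef_pos: [0.5374, -0.0032, 0.2404]
tool_rot: [-3.134, -0.008, -0.147]
ft_force: [0.2, 0.2, 1.6]
width: 0.276
t: 38.05
eef_pos: [0.5371, -0.0032, 0.2395]
tool_rot: [-3.134, -0.009, -0.147]
ft_force: [-0.3, 0.3, 3.9]
width: 0.278
```

```bash
python3 -m pendant '0 0 0.05 0;0 0 0.1 0;0 0 0.1 0';  python3 -c "
from h import *
im=grab_frame('scene');cv2.imwrite('pics/i.png',cv2.resize(im[165:225,195:265],None,fx=8,fy=8,interpolation=2))
print(read_state()['torque'])"
```

```text
t: 38.3
eef_pos: [0.5368, -0.0032, 0.2384]
tool_rot: [-3.134, -0.008, -0.147]
ft_force: [-1.8, 0.6, 3.6]
width: 0.281
[-0.02941651  0.34347865  0.029155  ]
```

View pics/i.png

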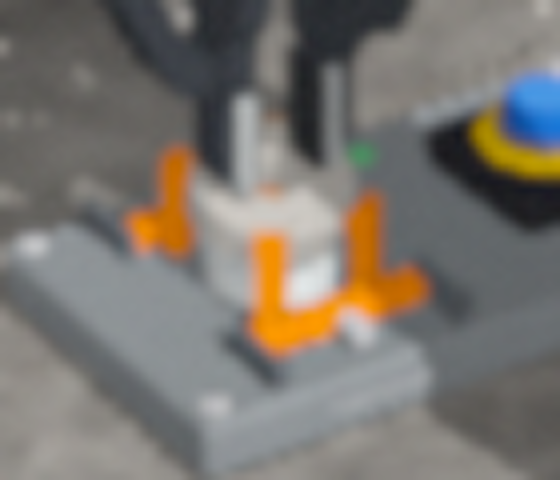

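The near side is dipping again (right-hand rim by the near heads at (300,235)). I lift, shift the pusher 7 mm to +x while the ring's top is still above the heads, and press the far side down level.

```bash
python3 -m pendant '0 0 -0.9 0;0.5 0 -0.9 0;0.8 0 -0.9 0;0.8 0 -0.9 0;0.8 0 -0.5 0;0.8 0 -0.5 0'; python3 -m pendant '0 0 0.1 0;0 0 0.2 0;0 0 0.2 0';python3 -m pendant '0 0 0.1 0;0 0 0.15 0;0 0 0.15 0';python3 -m pendant '0 0 0.1 0;0 0 0.15 0;0 0 0.15 0'
```

```text
t: 38.85
eef_pos: [0.5445, -0.0043, 0.2428]
tool_rot: [-3.134, -0.006, -0.147]
ft_force: [0.2, 0.9, 0.7]
width: 0.273
t: 39.1
eef_pos: [0.5443, -0.0043, 0.2406]
tool_rot: [-3.134, -0.006, -0.147]
ft_force: [-1.0, -0.1, 1.8]
width: 0.273
t: 39.35
eef_pos: [0.5443, -0.0043, 0.2398]
tool_rot: [-3.134, -0.006, -0.147]
ft_force: [-1.8, -0.6, 8.0]
width: 0.273
t: 39.6
eef_pos: [0.5441, -0.0044, 0.2391]
tool_rot: [-3.133, -0.005, -0.147]
ft_force: [-1.8, 0.1, 8.6]
width: 0.273
```

```bash
python3 -m pendant '0 0 0.1 0;0 0 0.1 0;0 0 0.1 0';python3 -m pendant '0 0 0.1 0;0 0 0.1 0;0 0 0.1 0';python3 -m pendant '0 0 0.1 0;0 0 0.1 0;0 0 0.1 0'
```

```text
t: 39.85
eef_pos: [0.544, -0.0044, 0.2391]
tool_rot: [-3.133, -0.005, -0.147]
ft_force: [-2.9, -0.5, 10.1]
width: 0.271
t: 40.1
eef_pos: [0.544, -0.0045, 0.2391]
tool_rot: [-3.133, -0.006, -0.147]
ft_force: [-2.5, -0.1, 10.0]
width: 0.275
t: 40.35
eef_pos: [0.5439, -0.0046, 0.239]
tool_rot: [-3.132, -0.006, -0.147]
ft_force: [-2.3, -0.1, 10.3]
width: 0.277
```

```bash
python3 -m pendant '-0.1 0 0.15 0;-0.1 0 0.15 0;-0.1 0 0.15 0';python3 -m pendant '-0.1 0 0.15 0;-0.1 0 0.15 0;-0.1 0 0.15 0'; python3 -c "
from h import *
s=read_state();print(s['torque'])"
```

```text
t: 40.6
eef_pos: [0.5434, -0.0045, 0.2381]
tool_rot: [-3.132, -0.008, -0.147]
ft_force: [-0.0, 0.2, 3.3]
width: 0.276
t: 40.85
eef_pos: [0.5421, -0.0043, 0.2361]
tool_rot: [-3.132, -0.007, -0.147]
ft_force: [1.1, -0.5, 0.4]
width: 0.27
[-0.05071326  0.00073062  0.04724922]
```

It gave way: the far side dropped. I recentre the pusher and continue.

```bash
python3 -m pendant '0 0 -0.8 0;-0.5 0 -0.8 0;-0.5 0 -0.8 0;-0.5 0 -0.4 0;-0.5 0 -0.1 0;-0.5 0 -0.1 0'; python3 -m pendant '0 0 0.1 0;0 0 0.2 0;0 0 0.2 0';python3 -m pendant '0 0 0.1 0;0 0 0.15 0;0 0 0.15 0'
```

```text
t: 41.35
eef_pos: [0.5368, -0.0035, 0.2364]
tool_rot: [-3.132, -0.005, -0.147]
ft_force: [0.3, 0.7, -0.8]
width: 0.277
t: 41.6
eef_pos: [0.537, -0.0034, 0.2341]
tool_rot: [-3.132, -0.005, -0.147]
ft_force: [-0.2, 0.4, -0.2]
width: 0.278
t: 41.85
eef_pos: [0.5373, -0.0034, 0.2326]
tool_rot: [-3.132, -0.006, -0.147]
ft_force: [0.2, -0.1, 0.9]
width: 0.275
```

```bash
python3 -m pendant '0 0 0.15 0;0 0 0.2 0;0 0 0.2 0';python3 -m pendant '0 0 0.15 0;0 0 0.2 0;0 0 0.2 0';python3 -m pendant '0 0 0.15 0;0 0 0.2 0;0 0 0.2 0'
```

```text
t: 42.1
eef_pos: [0.537, -0.0034, 0.2304]
tool_rot: [-3.132, -0.005, -0.147]
ft_force: [-0.9, -0.1, -0.6]
width: 0.274
t: 42.35
eef_pos: [0.5368, -0.0034, 0.2282]
tool_rot: [-3.132, -0.004, -0.147]
ft_force: [-0.1, 0.9, -0.0]
width: 0.277
t: 42.6
eef_pos: [0.537, -0.0034, 0.2261]
tool_rot: [-3.132, -0.005, -0.147]
ft_force: [0.2, -0.9, 0.3]
width: 0.276
```

```bash
python3 -m pendant '0 0 0.1 0;0 0 0.15 0;0 0 0.15 0';python3 -m pendant '0 0 0.1 0;0 0 0.15 0;0 0 0.15 0';python3 -m pendant '0 0 0.1 0;0 0 0.1 0;0 0 0.1 0'
```

```text
t: 42.85
eef_pos: [0.537, -0.0034, 0.2246]
tool_rot: [-3.132, -0.005, -0.147]
ft_force: [-0.1, -0.7, 2.1]
width: 0.274
t: 43.1
eef_pos: [0.537, -0.0035, 0.2245]
tool_rot: [-3.132, -0.005, -0.148]
ft_force: [-2.1, -0.2, 13.9]
width: 0.274
t: 43.35
eef_pos: [0.537, -0.0036, 0.2245]
tool_rot: [-3.131, -0.005, -0.148]
ft_force: [-2.7, -0.1, 10.0]
width: 0.271
```

It's on a stiff stop, but about 3 mm higher than I computed for seated. I probe for residual tilt with small x shifts.

```bash
python3 -m pendant '0 0 -0.3 0;0.35 0 -0.3 0;0.35 0 -0.3 0;0.35 0 -0.05 0;0.35 0 -0.05 0'; python3 -m pendant '0 0 0.1 0;0 0 0.1 0;0 0 0.1 0';python3 -m pendant '0 0 0.1 0;0 0 0.1 0;0 0 0.1 0';python3 -m pendant '0 0 0.1 0;0 0 0.1 0;0 0 0.1 0'
```

```text
t: 43.77
eef_pos: [0.5407, -0.0041, 0.2247]
tool_rot: [-3.131, -0.005, -0.148]
ft_force: [0.3, 0.5, 0.1]
width: 0.28
t: 44.02
eef_pos: [0.5408, -0.0042, 0.2245]
tool_rot: [-3.131, -0.005, -0.148]
ft_force: [-1.6, -0.7, 10.8]
width: 0.274
t: 44.27
eef_pos: [0.5408, -0.0043, 0.2245]
tool_rot: [-3.131, -0.005, -0.148]
ft_force: [-1.7, 0.8, 12.8]
width: 0.268
t: 44.52
eef_pos: [0.5408, -0.0044, 0.2245]
tool_rot: [-3.13, -0.005, -0.149]
ft_force: [-2.3, 0.0, 13.2]
width: 0.276
```

The height is the same at both x positions, so it is level and stiff: likely home. I confirm by image code, checking whether the catch heads are back where they were at rest, while moving over the button.

```bash
python3 -m pendant '0 0 -3 0;0 0 -6 0;0 0 -6 0;0 0 -6 0;0 0 -6 0' ;python3 -c "
from h import *
plan((.522,-.1125,.262,-.15))
im=grab_frame('scene');cv2.imwrite('pics/j_raw.png',im)
a=cv2.imread('pics/scene0.png')
f=lambda i:np.clip(i[...,2].astype(np.float32)-i[...,0],0,255)
U=lambda i:cv2.resize(f(i),None,fx=8,fy=8,interpolation=cv2.INTER_CUBIC)
def sh(b,x0,y0,x1,y1):
    A=U(a);B=U(b);t=A[y0*8:y1*8,x0*8:x1*8];r=cv2.matchTemplate(B[(y0-3)*8:(y1+3)*8,(x0-3)*8:(x1+3)*8],t,cv2.TM_CCOEFF_NORMED)
    _,m,_,l=cv2.minMaxLoc(r);return round(m,3),(l[0]/8-3,l[1]/8-3)
print('files');
# near catch (crop d at 190,160 /4): bar 540..635,450..500 ; far: 480..540,395..450
for nm,b in(('now',im),('on heads',cv2.imread('pics/h_raw.png'))):
    print(nm,'near bar',sh(b,225,197,250,209),'near head R',sh(b,236,186,246,200),'far L',sh(b,209,182,223,197),'collar',sh(b,250,175,275,194),'deck',sh(b,185,190,210,215))
"
```

```text
t: 44.93
eef_pos: [0.5399, -0.0049, 0.284]
tool_rot: [-3.13, -0.004, -0.149]
ft_force: [-0.7, 0.4, -0.1]
width: 0.278
t44.93 pos [ 0.5399 -0.0049  0.284 ] rot [-3.1302 -0.0037 -0.1486] F [-0.7  0.4 -0.1] w 0.278 q [-0.21  0.55  0.18  2.12 -0.23  0.48 -1.57]
-> -0.19 10.93 2.08 0.1
files
now near bar (0.986, (0.0, 0.0)) near head R (0.996, (0.0, 0.0)) far L (0.811, (-0.5, -0.375)) collar (0.986, (0.0, 0.0)) deck (0.99, (0.0, 0.0))
on heads near bar (0.988, (0.0, 0.0)) near head R (0.998, (0.0, 0.125)) far L (0.831, (-1.0, 0.5)) collar (0.986, (0.0, 0.0)) deck (0.989, (0.0, 0.0))
```

Near catch displacement is 0.0 px against about 1.3 px if it were held open, and the two catches are geared. Now the button, with fingers shut.

```bash
python3 -m pendant '-0.2 4 0 0;-0.2 8 0 0;-0.2 11 0 0;-0.2 11 0 0;-0.2 11 1 0;-0.2 11 2 0;-0.2 11 2 0;-0.2 11 2 0' 255; python3 -m pendant '0 0 0.6 0;0 0 1.2 0;0 0 1.2 0;0 0 1.2 0';python3 -m pendant '0 0 0.3 0;0 0 0.5 0;0 0 0.5 0'; python3 -m pendant '0 0 0.2 0;0 0 0.3 0;0 0 0.3 0'; python3 -c "
from h import *
plan((.522,-.1125,.233,-.15))
im=cv2.imread('pics/j_raw.png').astype(int);sat=im.max(2)-im.min(2)
m=camera_model('scene')
for x,y,z in((.539,-.002,.051),(.539,-.002,.036),(.539,-.002,.073)):print(cv2.projectPoints(np.array([[x,y,z]]),m['rvec'],m['tvec'],m['camera_matrix'],None)[0].ravel())
for n in('scene0','h_raw','j_raw'):
  g=cv2.imread('pics/%s.png'%n).astype(int);print(n);print(np.where(g.max(2)-g.min(2)<40,g.mean(2).astype(int),0)[176:206:2,212:246:2])
"
```

```text
t: 45.65
eef_pos: [0.5213, -0.1113, 0.2606]
tool_rot: [-3.129, 0.001, -0.146]
ft_force: [0.2, 0.4, -0.3]
width: -0.004
t: 45.98
eef_pos: [0.5212, -0.1107, 0.2482]
tool_rot: [-3.129, 0.002, -0.145]
ft_force: [0.6, 0.0, -0.1]
width: -0.001
t: 46.23
eef_pos: [0.5211, -0.1106, 0.2429]
tool_rot: [-3.129, 0.002, -0.145]
ft_force: [0.1, 0.3, -0.1]
width: -0.003
t: 46.48
eef_pos: [0.5211, -0.1106, 0.2397]
tool_rot: [-3.129, 0.003, -0.145]
ft_force: [-0.2, 0.7, -0.9]
width: -0.0
t46.48 pos [ 0.5211 -0.1106  0.2397] rot [-3.1293e+00  2.5000e-03 -1.4490e-01] F [-0.2  0.7 -0.9] w -0.000 q [ 0.03  0.62  0.13  2.15 -0.23  0.39 -1.37]
-> 0.12 0.18 0.67 0.3
[228.15460901 190.66804331]
[228.23742437 195.61472743]
[228.03134043 183.30502857]
scene0
[[139 137 134 136 135 140 141 140 139 134 133 134 135 132 130 127 127]
 [141 140 138 138 142 144 144 142 136 128 132 135 135 133 134 132 134]
 [140 140 138 141 146 144 141 141   0   0 141 140 141 140 137 143 149]
 [144 141 142 148 146 142 137   0   0   0 153 137 144 146 139 146 146]
 [145 142   0   0 143 136 135   0   0   0 151 145 147 132   0 138 144]
 [13
[... 2150 characters left out ...]
  0   0   0 126 154 157   0   0 124 118 108 102 103 102 103]
 [ 94 110   0   0   0 186 190 187 174 158 138 139 132 112   0 104 103]
 [103 135   0   0 182 183 182 188 195 180 145 138 133   0   0   0 103]
 [  0   0   0   0 180 181 182 187 191 177 177 173 146   0   0   0 102]
 [  0   0   0   0 161 184 184   0   0   0 193 187 189   0   0   0 101]
 [  0   0   0   0 139 166 162   0   0   0 199 192 187   0   0   0  99]
 [144 144 130 107 131 161 157   0   0   0 195 191 183   0   0   0   0]
 [146 145 144 129 121 161 166   0   0   0 194 192 173   0   0   0   0]
 [145 145 145 145 136 136 156   0   0   0   0   0   0   0   0   0   0]
 [146 146 145 146 146 143 126   0   0   0   0   0   0 194   0   0 107]]
```

```bash
python3 -c "
from h import *
a=cv2.imread('pics/scene0.png');j=cv2.imread('pics/j_raw.png');h=cv2.imread('pics/h_raw.png')
f=lambda i:np.clip(i[...,2].astype(np.float32)-i[...,0],0,255)
def put(n,x0,y0,w,hh):
    c=a.copy();c[y0:y0+hh,x0:x0+w]=cv2.resize(cv2.imread(n),(w,hh),interpolation=cv2.INTER_AREA);return c
E=put('pics/e.png',190,165,80,60);I=put('pics/i.png',195,165,70,60)
U=lambda i:cv2.resize(f(i),None,fx=16,fy=16,interpolation=cv2.INTER_CUBIC)
def sh(b,x0,y0,x1,y1):
    t=U(a)[y0*16:y1*16,x0*16:x1*16];r=cv2.matchTemplate(U(b)[(y0-3)*16:(y1+3)*16,(x0-3)*16:(x1+3)*16],t,cv2.TM_CCOEFF_NORMED)
    _,m,_,l=cv2.minMaxLoc(r);return round(m,3),(l[0]/16-3,l[1]/16-3)
for n,b in(('onheads',h),('push',I),('jam',E),('now',j)):print(n,'near bar',sh(b,228,197,250,209),'near heads R',sh(b,236,186,246,200),'near head L',sh(b,226,190,233,206),'far bar L',sh(b,209,190,218,198))
m=camera_model('scene');P=lambda *p:cv2.projectPoints(np.array([p]),m['rvec'],m['tvec'],m['camera_matrix'],None)[0].ravel()
print('3mm outward near px',P(.507,.003,.06)-P(.51,.003,.06),'3mm z',P(.539,-.002,.054)-P(.539,-.002,.051))
# ring vertical travel h->j
g=lambda i:(cv2.cvtColor(i,cv2.COLOR_BGR2GRAY))
U2=lambda i:cv2.resize(i.astype(np.float32),None,fx=16,fy=16,interpolation=cv2.INTER_CUBIC)
H=U2(g(h));J=U2(g(j))
t=H[179*16:191*16,220*16:236*16];r=cv2.matchTemplate(J[180*16:202*16,218*16:238*16],t,cv2.TM_CCOEFF_NORMED);print('ring shift',cv2.minMaxLoc(r)[1],np.array(cv2.minMaxLoc(r)[3])/16+[-2,1])
"
```

```text
onheads near bar (0.989, (0.0, 0.0625)) near heads R (0.998, (0.0, 0.125)) near head L (0.904, (0.0, -0.1875)) far bar L (0.997, (-0.1875, 0.0))
push near bar (0.98, (0.5, 0.4375)) near heads R (0.995, (0.4375, 0.5625)) near head L (0.895, (0.5625, 0.125)) far bar L (0.992, (-0.5, -0.4375))
jam near bar (0.98, (0.3125, 0.25)) near heads R (0.994, (0.375, 0.375)) near head L (0.938, (0.3125, -0.0625)) far bar L (0.99, (-0.4375, -0.3125))
now near bar (0.986, (0.0, 0.0)) near heads R (0.997, (0.0625, 0.0)) near head L (0.894, (-0.0625, -0.25)) far bar L (0.994, (-0.125, 0.0))
3mm outward near px [0.78722904 0.46205292] 3mm z [-0.01668198 -0.99643912]
ring shift 0.9128144979476929 [1.0625 5.875 ]
```

The test is sensitive: during the push both catches read about 0.5 px outward, and now both read about 0. So the bearing is home with the lips snapped in. Next the button.

```bash
python3 -m pendant '0 0.1 0.2 0;0 0.1 0.25 0;0 0.1 0.25 0'; python3 -m pendant '0 0 0.15 0;0 0 0.2 0;0 0 0.2 0';python3 -m pendant '0 0 0.1 0;0 0 0.15 0;0 0 0.15 0'
```

```text
t: 46.73
eef_pos: [0.5208, -0.1117, 0.2371]
tool_rot: [-3.129, 0.003, -0.145]
ft_force: [-0.6, 0.5, 0.1]
width: 0.001
t: 46.98
eef_pos: [0.5208, -0.1117, 0.2349]
tool_rot: [-3.129, 0.003, -0.145]
ft_force: [0.3, -0.4, -0.1]
width: 0.001
t: 47.23
eef_pos: [0.5208, -0.1116, 0.2334]
tool_rot: [-3.129, 0.003, -0.145]
ft_force: [0.2, -0.2, 0.2]
width: 0.001
```

```bash
python3 -m pendant '0 0 0.1 0;0 0 0.15 0;0 0 0.15 0';python3 -m pendant '0 0 0.1 0;0 0 0.1 0;0 0 0.1 0';python3 -m pendant '0 0 0.1 0;0 0 0.1 0;0 0 0.1 0'
```

```text
t: 47.48
eef_pos: [0.5208, -0.1116, 0.2318]
tool_rot: [-3.129, 0.003, -0.145]
ft_force: [-0.3, 0.1, -0.2]
width: 0.001
t: 47.73
eef_pos: [0.5208, -0.1117, 0.2315]
tool_rot: [-3.129, 0.003, -0.145]
ft_force: [-1.9, 0.2, 8.7]
width: 0.0
t: 47.98
eef_pos: [0.5207, -0.1117, 0.2314]
tool_rot: [-3.129, 0.003, -0.146]
ft_force: [-1.9, 1.6, 8.4]
width: -0.002
```

```bash
python3 -m pendant '0 0 0.13 0;0 0 0.13 0;0 0 0.13 0';python3 -m pendant '0 0 0.15 0;0 0 0.15 0;0 0 0.15 0'
```

```text
t: 48.23
eef_pos: [0.5207, -0.1118, 0.2309]
tool_rot: [-3.128, 0.003, -0.146]
ft_force: [-1.7, -0.0, 9.4]
width: -0.002
t: 48.48
eef_pos: [0.5207, -0.1118, 0.23]
tool_rot: [-3.128, 0.003, -0.146]
ft_force: [-1.1, 0.3, 5.1]
width: 0.002
```

Past the peak (9.4 N down to 5 N). I follow it through.

```bash
python3 -m pendant '0 0 0.1 0;0 0 0.15 0;0 0 0.15 0';python3 -m pendant '0 0 0.1 0;0 0 0.15 0;0 0 0.15 0';python3 -m pendant '0 0 0.08 0;0 0 0.08 0;0 0 0.08 0'
```

```text
t: 48.73
eef_pos: [0.5206, -0.1117, 0.2282]
tool_rot: [-3.128, 0.003, -0.146]
ft_force: [0.0, 0.7, 0.6]
width: 0.003
t: 48.98
eef_pos: [0.5207, -0.1117, 0.2266]
tool_rot: [-3.128, 0.003, -0.146]
ft_force: [0.1, -0.1, 1.5]
width: -0.002
t: 49.23
eef_pos: [0.5207, -0.1118, 0.2265]
tool_rot: [-3.128, 0.003, -0.146]
ft_force: [-0.8, 1.1, 8.0]
width: -0.001
```

On the hard stop after 5.2 mm of travel. I retreat and run the final checks.

```bash
python3 -m pendant '0 0 -3 0;0 0 -6 0;0 0 -10 0;0 0 -12 0;-4 4 -15 0;-8 8 -15 0;-8 12 -15 0;-8 16 -15 0;-8 20 -15 0;-8 20 -15 0;-8 20 -15 0;-8 20 -15 0'; python3 -c "
from h import *
plan()
a=cv2.imread('pics/scene0.png');j=grab_frame('scene');T=grab_frame('top');cv2.imwrite('pics/k.png',j);cv2.imwrite('pics/kt.png',T);t0=cv2.imread('pics/top0.png')
fo=lambda i:np.clip(i[...,2].astype(np.float32)-i[...,0],0,255)
fb=lambda i:np.clip(i[...,0].astype(np.float32)-i[...,2],0,255)
def sh(a,b,f,x0,y0,x1,y1,p=4):
    U=lambda i:cv2.resize(f(i),None,fx=16,fy=16,interpolation=cv2.INTER_CUBIC)
    t=U(a)[y0*16:y1*16,x0*16:x1*16];r=cv2.matchTemplate(U(b)[(y0-p)*16:(y1+p)*16,(x0-p)*16:(x1+p)*16],t,cv2.TM_CCOEFF_NORMED)
    _,m,_,l=cv2.minMaxLoc(r);return round(m,3),(l[0]/16-p,l[1]/16-p)
print('catches',sh(a,j,fo,228,197,250,209),sh(a,j,fo,209,190,218,198),'button',sh(a,j,fb,257,172,271,180),'tape',sh(a,j,fo,330,146,362,174))
print('top catches',sh(t0,T,fo,219,202,242,210),sh(t0,T,fo,222,177,246,188),'tape',sh(t0,T,fo,355,200,390,232))
g=T.astype(int)[184:206,222:242];print(np.where(g.max(2)-g.min(2)<45,g.mean(2).astype(int),0))
"
```

```text
t: 50.23
eef_pos: [0.4117, -0.3016, 0.3738]
tool_rot: [-3.128, 0.003, -0.15]
ft_force: [0.7, 0.8, 0.2]
width: 0.002
t50.23 pos [ 0.4117 -0.3016  0.3738] rot [-3.1282  0.0032 -0.1499] F [0.7 0.8 0.2] w 0.002 q [ 0.36  0.38  0.25  2.12 -0.16  0.67 -1.01]
catches (0.999, (0.0, 0.0)) (0.995, (-0.125, 0.0)) button (0.991, (0.0, 1.375)) tape (1.0, (0.0, 0.0))
top catches (1.0, (0.0, 0.0)) (0.987, (0.0, -0.0625)) tape (0.997, (0.0, 0.0))
[[120 121  73   0   0   0   0 113 144 141 127 127  91  71  79   0   0   0
    0   0]
 [119 120  71  92   0   0   0 147 160 164 154 159 145 128   0   0   0   0
    0  69]
 [118  95  81 131 148 142 152 158 159 162 158 158 156 153   0   0   0   0
    0  81]
 [117  76 133 160 163 152 152 160 126 149 159 156 154 156 156   0   0   0
   73  80]
 [116 113 161 159 159 158 159 147 139 153 160 158 145 160 154 155   0  76
   79  78]
 [116 153 154 158 158 158 161 155 158 158 154 160 150 136 158 151 166 123
   75 108]
 [125 162 154 156 146 161 155 163 130 151 146 164 166 109 160 155 148 159
   76 122]
 [147 161 146 159 150 164 128 133  77 117 111 139 154 143 146 159 150 
[... 505 characters left out ...]
 165 135
  114 119]
 [ 75   0   0 110 139 163 156 147 157 158 154 155 159 167 134 139 156 111
  118 119]
 [  0   0   0   0 133 151 146 151 158 159 156 165 142 135 102 110 109 112
  118 118]
 [  0   0   0   0 165 157 153 160 145 147 151 156 103   0   0  87 102 119
  117 118]
 [  0   0   0   0 141 160 167 164 154 155 161 131   0   0   0   0 123 118
  117 118]
 [ 73   0   0  76  86 115 127 141 144 153 151 108   0   0   0   0 121 120
  120 120]
 [  0   0   0   0   0   0  61  86  83 104  98  86   0   0   0   0 100  99
  100  97]
 [  0   0   0   0   0   0   0   0   0   0   0  74   0   0   0  88  80  80
   83  81]
 [  0   0   0   0   0   0   0   0   0   0   0   0   0   0   0   0   0  78
   71  66]]
```

```bash
python3 -c "
from rig import *
hand_in()"
```

```text
the job is handed in; nothing more can be done
```

The bearing is seated in the nest with both catches over it. The blue button is latched down, and I handed the job in at about 50 s.

**Bearing:** The first push failed. The ring tipped off the near heads and jammed at about 17 N. I lifted it out, levelled and recentred it on the bench, and laid it on the heads again about 1 mm further toward the robot. It started to tip again, so I pressed the far side down first. That gave way at about 10 N, and a central push then took it to a stiff stop.

**Button:** Resistance peaked at about 9.4 N, then it snapped through to a hard stop after 5.2 mm.

**Last checks:**
- **Catches:** both are back at rest (0.1 px or less from the start in both cameras, against about 0.5 px while held open). The top view shows all four heads over the ring's top face.
- **Button:** it sits about 1.4 px lower, roughly 5 mm.
- **Tape measure:** it has not moved.
- **Forces:** I read no more than 17.5 N on the fixture.

**What disagreed:** the bearing's stop came about 2–3 mm higher than I computed from where I first touched it. I trusted the catch positions and the equal height at two spots along x, and took it as home.

**Mishap:** while recentring, the gripper body leaned on the mug with about 16 N. I backed off at once, but did not check whether the mug shifted.

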